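Press a watch case through the guard window

ROBOT

A 6-joint arm with a two-finger parallel gripper is mounted at the origin on a cart in front of the work surface, level with it; the furniture and walls round the work are solid. World frame = base frame: x ahead of the robot, y to its left, z up, the work surface at z = 0. Lengths are in m, angles in rad, forces in N, time in s.
With the tool pointing down it reaches from about 0.425 to 0.95 m from the base axis. Payload 3.5 kg.
Tool frame: the origin (TCP) lies midway between the tips of the shut fingers; the grasp point (between the pads) lies 19 mm behind it; z points along the fingers, y is the line along which they close (so a half turn about z gives the same grasp; the last joint's range is limited). The gripper opens to 85 mm and grips with 20 to 120 N. Pads are 22 mm wide; open, the fingers measure 114 mm over their backs; the gripper's body (76 mm by 85 mm) begins 54 mm behind the grasp point. The pads swing forward as they close: fully open they stand 13 mm farther back than shut.
Start: joints at [1.095, 0.286, 1.577, -0, 1.279, -0.15], TCP at [0.216, 0.639, 0.194] pointing down, gripper open.
Joint ranges: [-2.77, 2.77], [-0.9, 2.22], [0.21, 2.48], [-1.53, 4.67], [0.24, 2.81], [-2.84, 2.84]. Speed limits (rad/s): [2.79, 2.79, 3.14, 3.14, 3.14, 3.14].

INTERFACE

Orientations are given as a unit quaternion [x, y, z, w].
In Python, from plant import get_state, read_camera, ctrl gives the robot as it stands.
- The arm moves only by the shell command python3 -m crank 'ROWS' [FORCE]. ROWS is JSON, a list of rows, each a list of 3 entries, a list of its own where there are three numbers: the shift along the tool's x, y, z in mm, then the turn about the tool's z in degrees, then the closure in counts, from 0 (fully open) to 255 (shut). In form: [[[tx, ty, tz], yaw, claw], ...]. A call has 1 to 10 rows; each row is the pose to reach, as a shift and turn from the pose commanded when the call began, along the tool's axes at that moment; what a row does not reach only later rows make up. A row lasts 1/10 s, in which the tool goes at most 50 mm and 8.59 degrees, less where a joint would pass 70% of its speed; a pose out of reach is approached as far as the arm can. A call with a gripper value outside its range is refused whole. The fingers move at their own pace and stop on an object; FORCE is the grip in N (left out, the last holds). Time passes only in rows, so rows that repeat a pose let the fingers close. It gives the time, the measured TCP pose, the force, the opening and the grip force at its end, in the units of the state.
- get_state(): the state, without advancing time (a new reading comes with each control period).
- read_camera(name): name is "side" or "top"; returns a dict with "frame" (400x640x3 uint8, blue, green, red), "range_z" (400x640 float32, m along the optical axis (not along the pixel's ray), 0 where there is no reading), "vfov" (degrees; the focal length in pixels is half the picture's height over the tangent of half this angle, whatever the lens; pixels are square), "cx", "cy" (the principal point, pixels), "k1" (the pictures are not rectified: a ray, as slopes to the right and down, at radius r is drawn at 1 + k1 r^2 times it, then the intrinsics apply), "origin" and "orientation" of the camera in the world. Camera axes: x right, y down, z forward; pixel columns grow to the right and rows downward; lengths in m; the calibration is good to about 2 mm. A picture is of the moment at which its call begins.
- ctrl.sign_off(): hands the job in; it is judged then, once.
The state is a dict: "time": time; "qpos": joint angles; "dq": joint speeds; "joint_efforts": joint torques, N m; "eef_pos": TCP position; "tcp_rot": TCP orientation; "contact_force": force on the tool from outside, world axes, zero at the start; "wrist_torque": the same for the moment, N m; "opening": opening from 0.0 (shut) to 1.0 (fully open); "finger_force": force on a finger pad.
Only numpy, scipy, OpenCV 4.12 (cv2) and the standard library are available. Lean on these libraries where they do the work, as an engineer would, in place of code of your own. Each camera call takes 0.05 s, during which the arm holds its last target. There are 200 camera calls.

TASK

Push the blue bar so that the sled with the gilt watch case slides fully home under the press; only then reach down through the window of the yellow guard and press the red pad of the lever all the way down. Do not touch the guard, do not pick anything up, and leave the things around the press where they are. The lever springs back, so finish while still holding it fully down with the fingertips.

Things in the scene. Friction and masses are not known exactly. Their poses are not given: they have to be found in the camera images.
- press: Grey bench press, fixed while you work; base plate 270 x 160 x 12 mm, its underside on the bench. Origin at bench level, vertically below the centre of the guard window; x points from the front (blue bar side) to the rear of the press, along the sled's travel; y to its left, z up. The base reaches from x = -155 to +115 mm.
- guard: Yellow guard fixed on the press, with clear sides and a clear front skirt; same frame as press. 150 mm wide in y. Its front panel, 4 mm thick, slopes up to the rear at 25 degrees, from x = -48 mm, z = 103 mm to x = +48 mm, z = 147 mm; a level top at z = 147 mm follows to x = +108 mm. The skirt stands at x = -47 mm, from z = 66 mm up. A black rounded bead, standing 3 mm proud, frames the window. The arm and fingers must not touch the guard.
- window (a point): Centre of the square window in the sloping panel, on its outer face, 125 mm above the bench. Clear opening 70 mm across (y) and 70 mm along the slope (63 mm seen from above). Axes as press.
- sled (a joint): Travel of the sled in m along the press's +x: 0 is fully out, 0.050 is home against its stop. It starts between 0 and 0.020, moves against about 1.5 N of friction and stays where it is left.
- push_face (a point): Centre of the front face of the sled's blue push bar, which moves with the sled. The bar is 60 mm wide (y), 12 mm thick (x), and reaches from 27 to 57 mm above the bench; this point is 41 mm above the bench. The face looks to the press's -x. Steel rails under the bar reach 24 mm above the bench and go on in front of it. At home the face is 95 mm before the press origin.
- lever (a joint): Angle of the lever in rad: 0 is up (its rest), 0.20 is fully down on its stop; the pad is then 17 mm lower. The hinge is 85 mm behind the pad. A spring pushes it up: about 3 N at the pad at rest, about 8.5 N fully down; it rises when let go.
- pad: Round red pad, 34 mm across and 9 mm thick, at the front end of the lever under the window. Origin at the centre of its top face, at rest 109 mm above the bench, 16 mm below the window's centre and 5 mm to its rear. It moves with the lever; it can be reached only through the window.
- vial: Bystander: amber vial with black cap, 28 mm across, 46 mm high, loose near the front right of the press. Origin under its centre.
- movement: Bystander: watch movement in a ring holder, 34 mm across, 12 mm high, loose near the front left of the press. Origin under its centre.
- loupe: Bystander: black eye loupe, 35 mm across, 31 mm high, loose to the left of the press. Origin under its centre.
- tweezers: Bystander: steel tweezers, 75 mm long, 10 mm wide, lying loose to the right of the press. Origin under their centre.

How it is judged:
On the way, in this order (a step that is already met when the one before it is completed fails the run):
1. the sled is pushed home (value of joint sled above 0.046 m), for 0.2 s.
2. the lever is pressed fully down by the fingers (value of joint lever above 0.175 rad and contact force between the fingers and pad above 2 N), for 0.3 s.
At the end, for the whole second after the job is handed in: The sled is within 4 mm of its home stop, and the fingers press the pad with more than 2 N and hold the lever past 0.175 of its 0.20 rad, through the last second (all of step 2 and value of joint sled above 0.046 m); the arm keeps its last pose, push and grip.
It fails at once if the arm or the fingers touch the guard (contact force between any of the arm, the fingers and guard above 0.5 N).
It fails at once if the lever is pressed while the sled is not home (value of joint lever above 0.06 rad and value of joint sled below 0.044 m).
It fails at once if a bystander is moved by more than 15 mm or lifted (distance of any of vial, movement, loupe, tweezers from where it was at the start of the episode above 0.015 m).
It also fails if it takes over 38 s, if anything falls off the work surface, if the arm or the gripper's body presses on something with over 40 N, if the wrist force passes 120 N, or if a joint passes its speed limit or range.

## Working session

There is one attempt and no reset: what is moved stays moved. The work goes in short steps, Python scripts to look and compute and a shell command to move; the robot and the scene stay as the last step left them, time stands still between calls to the robot, and variables do not carry over. Pictures are saved under pics/ and viewed, at most 10 in all, crops included, and the job is handed in when it is done.

```bash
mkdir -p pics; ls; python3 - <<'E'
from plant import get_state, read_camera
import cv2,numpy as np
s=get_state();print({k:np.round(v,3) for k,v in s.items()})
for n in("side","top"):
    c=read_camera(n);cv2.imwrite(f"pics/{n}0.png",c["frame"]);np.savez(f"{n}0.npz",**c)
    print(n,{k:v for k,v in c.items() if k not in("frame","range_z")})
E
```

```text
pics
{'time': np.float64(0.0), 'qpos': array([ 1.095,  0.287,  1.578,  0.   ,  1.279, -0.15 ]), 'dq': array([ 0.001, -0.   ,  0.001,  0.001, -0.002,  0.002]), 'joint_efforts': array([-1.0000e-03, -4.0601e+01, -2.9261e+01, -0.0000e+00,  6.0000e-03,
        0.0000e+00]), 'eef_pos': array([0.216, 0.639, 0.192]), 'tcp_rot': array([ 0.162,  0.987, -0.001, -0.   ]), 'contact_force': array([ 0.1  ,  0.496, -0.094]), 'wrist_torque': array([-0.033, -0.023,  0.001]), 'finger_force': np.float64(0.0), 'opening': np.float64(1.0)}
side {'vfov': 49.474286312966974, 'cx': 323.4035769698393, 'cy': 195.46804714347735, 'k1': -0.0032738417039650846, 'origin': array([-0.12274335,  0.05077167,  0.52256306]), 'orientation': array([ 0.67225104, -0.54425825,  0.32447292, -0.38285613])}
top {'vfov': 52.88397145003996, 'cx': 317.8187295263223, 'cy': 192.89685127993073, 'k1': -0.055939976788688284, 'origin': array([0.49150159, 0.1923792 , 0.93934102]), 'orientation': array([-0.69555741,  0.71684697, -0.03197223,  0.03616759])}
```

View pics/side0.png

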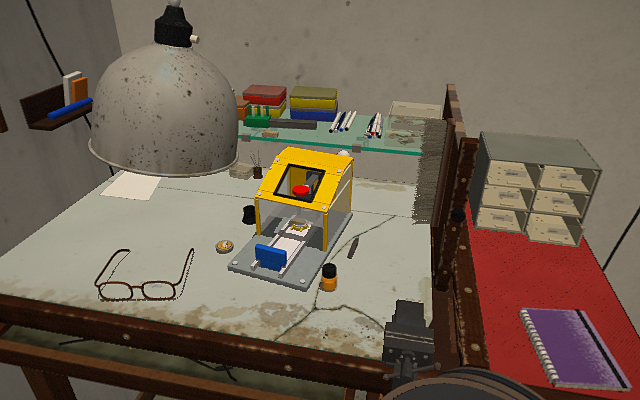

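View pics/top0.png

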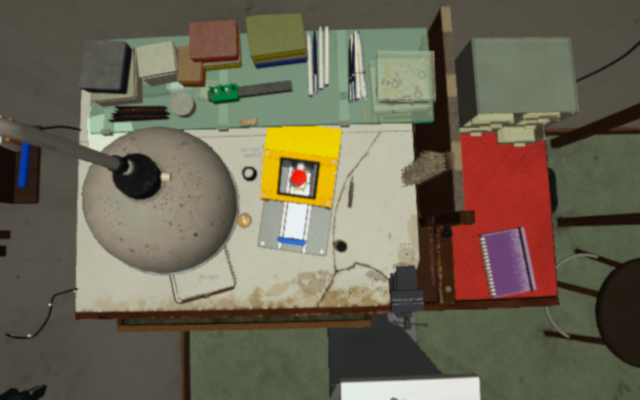

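The side view shows the press with the blue bar at (270,257), red pad at (301,190), vial at (329,277), movement at (225,246) and loupe at (249,214). In the top view the bar is at (292,240), pad (299,177), and the lamp hangs left of the press around (160,200).

```bash
cat > h.py <<'E'
import numpy as np,cv2
from scipy.spatial.transform import Rotation as R
def cloud(c):
    f=200/np.tan(np.radians(float(c["vfov"]))/2)
    K=np.array([[f,0,c["cx"]],[0,f,c["cy"]],[0,0,1.]])
    v,u=np.mgrid[0:400,0:640]
    p=np.stack([u,v],-1).reshape(-1,1,2).astype(float)
    n=cv2.undistortPoints(p,K,np.array([float(c["k1"]),0,0,0])).reshape(400,640,2)
    z=c["range_z"]
    P=np.dstack([n[...,0]*z,n[...,1]*z,z])
    return P@R.from_quat(c["orientation"]).as_matrix().T+c["origin"]
def mask(c,col):
    h=cv2.cvtColor(c["frame"],cv2.COLOR_BGR2HSV);H,S,V=cv2.split(h)
    lo,hi={"blue":(100,125),"yellow":(20,32),"red":(0,5)}[col]
    return (H>=lo)&(H<=hi)&(S>150)&(V>60)&(c["range_z"]>0)
E
python3 - <<'E'
from h import *
for n in("side","top"):
    c=dict(np.load(n+"0.npz"));W=cloud(c)
    box=(W[...,0]>.3)&(W[...,0]<.85)&(W[...,1]>0)&(W[...,1]<.4)&(W[...,2]<.2)&(W[...,2]>-.02)
    for col in("blue","yellow","red"):
        m=mask(c,col)&box;k,l,st,_=cv2.connectedComponentsWithStats(m.astype(np.uint8))
        if k<2: print(n,col,"none");continue
        i=1+np.argmax(st[1:,4]);P=W[l==i]
        (cx,cy),(w,h),a=cv2.minAreaRect((P[:,:2]*1000).astype(np.float32))
        print(n,col,len(P),"mean",P.mean(0).round(4),"z",np.percentile(P[:,2],[2,50,98]).round(3),"rect",np.round([cx,cy,w,h,a],1))
        if col=="yellow":
            q=P[P[:,2]>.10];
            t=P[(P[:,2]>.14)];(cx,cy),(w,h),a=cv2.minAreaRect((t[:,:2]*1000).astype(np.float32));print("  top",len(t),np.round([cx,cy,w,h,a],1), t[:,2].mean())
            # front panel plane
            s=P[(P[:,2]>.108)&(P[:,2]<.141)];A=np.c_[s[:,:2],np.ones(len(s))];g=np.linalg.lstsq(A,s[:,2],rcond=None)[0];print("  slope grad",g,"yaw",np.degrees(np.arctan2(g[1],g[0])),"tilt",np.degrees(np.arctan(np.hypot(*g[:2]))))
    px={"side":dict(vial=(329,280),mov=(225,246),loupe=(249,214),tw=(352,248)),"top":dict(vial=(341,246),mov=(244,220),loupe=(250,173),tw=(351,193))}[n]
    for k,(u,v) in px.items(): print(n,k,W[v,u].round(3))
    b=mask(c,"blue")
    # lamp low points
    L=(W[...,2]>.1)&(W[...,1]>.2)&(W[...,0]>.3)&(W[...,0]<.8)
    if n=="top": 
        q=W[150:220,238-8:238];print("lamp edge",q[q[...,2]>.1].min(0) if (q[...,2]>.1).any() else 0)
    else:
        q=W[165:178,100:235].reshape(-1,3);q=q[(q[:,2]>.1)];print("lamp rim",q.min(0),q.max(0))
E
```

```text
side blue 604 mean [0.4688 0.2573 0.0397] z [0.014 0.041 0.056] rect [472.4 257.4  60.5  13.9  80.2]
side yellow 3171 mean [0.6189 0.2275 0.1206] z [0.028 0.128 0.147] rect [676.6 252.  300.4 221.6  12.1]
  top 1210 [670.9 225.  151.   78.7  80.3] 0.14551840693331808
  slope grad [ 0.29723785 -0.03464987 -0.04758293] yaw -6.649124055934278 tilt 16.659846772868466
side red 148 mean [0.6032 0.234  0.1061] z [0.1   0.107 0.109] rect [615.7 234.   31.2  52.4  86.1]
side vial [0.445 0.145 0.026]
side mov [0.517 0.366 0.01 ]
side loupe [0.624 0.354 0.021]
side tw [0.572 0.122 0.006]
lamp rim [-0.12274335  0.05077167  0.17324279] [0.54971934 0.50638168 0.52256306]
top blue 111 mean [0.8223 0.2615 0.1867] z [0.18  0.187 0.193] rect [822.2 260.8   2.8  96.3   5.6]
top yellow 4185 mean [0.6376 0.2282 0.1359] z [0.102 0.146 0.151] rect [650.3 226.9 151.7 195.3  80.5]
  top 2519 [666.5 224.6 151.8  80.   83.5] 0.14765605976762378
  slope grad [ 0.43242375 -0.07164433 -0.1178644 ] yaw -9.407356892274306 tilt 23.668734023702676
top red 181 mean [0.6065 0.2361 0.1089] z [0.106 0.11  0.113] rect [606.7 236.1  30.9  31.3  30.3]
top vial [0.459 0.149 0.047]
top mov [0.524 0.369 0.013]
top loupe [ 0.635  0.356 -0.004]
top tw [0.579 0.12  0.012]
lamp edge [0.49150159 0.1923792  0.17123938]
```

```bash
python3 - <<'E'
from h import *
for n,(v0,v1,u0,u1) in(("side",(15,182,85,242)),("top",(110,275,80,240))):
    c=dict(np.load(n+"0.npz"));W=cloud(c)[v0:v1,u0:u1].reshape(-1,3);z=c["range_z"][v0:v1,u0:u1].ravel()
    m=(z>0)&(W[:,2]>.18)&(W[:,0]<.85)&(W[:,1]<1.1)
    q=W[m]
    for a in np.arange(.18,.7,.06):
        s=q[(q[:,2]>=a)&(q[:,2]<a+.06)]
        if len(s)>20: print(n,round(a,2),len(s),"x",np.percentile(s[:,0],[1,99]).round(3),"y",np.percentile(s[:,1],[1,99]).round(3))
E
```

```text
side 0.18 4123 x [0.423 0.802] y [0.345 0.782]
side 0.24 6364 x [0.431 0.836] y [0.345 0.783]
side 0.3 6408 x [0.448 0.841] y [0.357 0.783]
side 0.36 2324 x [0.502 0.838] y [0.403 0.782]
side 0.42 65 x [0.56 0.58] y [0.423 0.454]
top 0.18 1443 x [0.424 0.738] y [0.344 0.593]
top 0.24 2136 x [0.433 0.668] y [0.343 0.507]
top 0.3 9528 x [0.45 0.66] y [0.355 0.554]
top 0.36 4549 x [0.5   0.615] y [0.404 0.524]
top 0.42 757 x [0.558 0.591] y [0.424 0.461]
top 0.48 407 x [0.572 0.586] y [0.429 0.438]
top 0.54 102 x [0.573 0.586] y [0.429 0.435]
```

```bash
python3 -m crank '[[[-23,-34,0],0,255],[[-46,-69,0],0,255],[[-69,-103,0],-2,255],[[-92,-137,0],-4,255],[[-114,-172,0],-6,255],[[-137,-206,0],-9,255],[[-137,-206,0],-9,255]]' 40
python3 - <<'E'
from plant import get_state
import numpy as np
s=get_state();print({k:np.round(v,4) for k,v in s.items()})
E
```

```text
time: 0.8
eef_pos: [0.2802, 0.3969, 0.1926]
tcp_rot: [0.086, 0.996, -0.001, -0.0]
contact_force: [0.5, 0.2, 0.5]
opening: 0.003
finger_force: 0.0
{'time': np.float64(0.8), 'qpos': array([ 7.4760e-01, -1.3860e-01,  2.0288e+00, -1.2000e-03,  1.2534e+00,
       -6.5090e-01]), 'dq': array([ 0.0515,  0.046 , -0.06  ,  0.0439, -0.0286,  0.0814]), 'joint_efforts': array([ -0.7887, -24.211 , -28.8105,  -0.1613,   0.0987,  -0.2943]), 'eef_pos': array([0.2802, 0.3969, 0.1926]), 'tcp_rot': array([ 8.580e-02,  9.963e-01, -1.100e-03, -3.000e-04]), 'contact_force': array([0.5474, 0.2479, 0.4764]), 'wrist_torque': array([ 0.0067,  0.0256, -0.0356]), 'finger_force': np.float64(0.0), 'opening': np.float64(0.0026)}
```

```bash
python3 -m crank '[[[-40,-26,0],0,255],[[-80,-52,0],0,255],[[-120,-78,0],0,255],[[-163,-103,0],0,255],[[-163,-103,40],0,255],[[-163,-103,80],0,255],[[-163,-103,110],0,255],[[-163,-103,130],0,255],[[-163,-103,130],0,255]]'
python3 - <<'E'
from h import *
from plant import get_state,read_camera
c=read_camera("side");t=read_camera("top");cv2.imwrite("pics/s1.png",np.vstack([cv2.resize(c["frame"][170:320,180:380],(800,600))]))
s=get_state();print(s["eef_pos"],s["tcp_rot"])
W=cloud(c);m=mask(c,"blue")&(W[...,0]>.4)&(W[...,0]<.55)&(W[...,1]>.15)&(W[...,1]<.35)&(W[...,2]>.02)&(W[...,2]<.07)
P=W[m];print(len(P),P.mean(0),cv2.minAreaRect((P[:,:2]*1000).astype(np.float32)))
E
```

```text
time: 1.7
eef_pos: [0.4203, 0.2709, 0.0597]
tcp_rot: [0.084, 0.996, -0.002, -0.004]
contact_force: [0.0, 0.1, 0.2]
opening: 0.001
finger_force: 0.0
[0.42329442 0.27205249 0.06359503] [ 8.41508410e-02  9.96452999e-01 -2.44579609e-05 -2.35193991e-04]
539 [0.46872028 0.25674062 0.04199916] ((471.5340576171875, 257.94769287109375), (59.91195297241211, 13.844618797302246), 81.73273468017578)
```

View pics/s1.png

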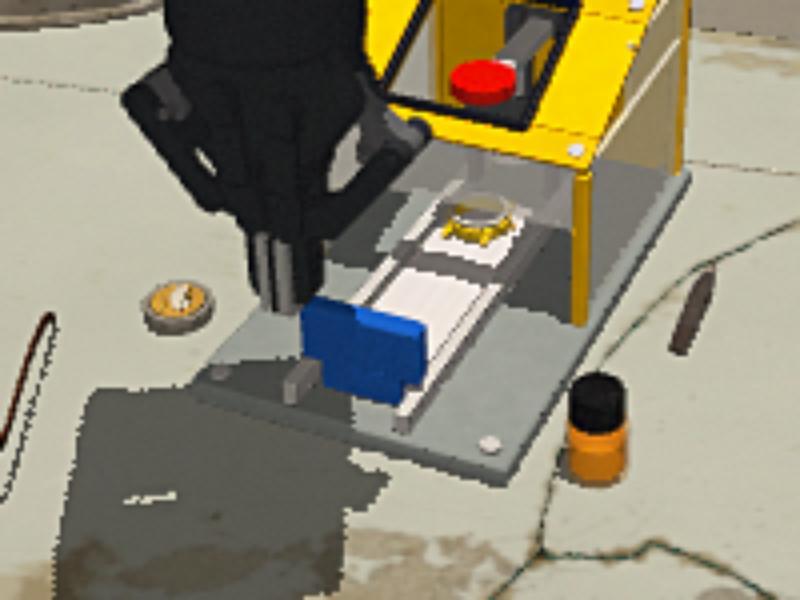

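The crop shows the shut fingertips at (285,310), at the left of and above the blue bar (365,350), with the side knuckles flaring well above the tips. I will check the tip position against the depth.

```bash
python3 - <<'E'
from h import *
from plant import get_state,read_camera
c=read_camera("side");W=cloud(c);s=get_state();print(s["eef_pos"])
for v in range(230,250,3): print(v,[W[v,u].round(3).tolist() for u in (247,251,256)])
f=200/np.tan(np.radians(float(c["vfov"]))/2)
for p in (s["eef_pos"],[.4655,.2585,.041]):
    q=R.from_quat(c["orientation"]).as_matrix().T@(np.array(p)-c["origin"]);print(q[:2]/q[2]*f+[c["cx"],c["cy"]])
E
```

```text
[0.42414156 0.27232038 0.06466662]
230 [[0.413, 0.274, 0.132], [0.416, 0.269, 0.131], [0.415, 0.26, 0.133]]
233 [[0.414, 0.275, 0.126], [0.412, 0.267, 0.128], [0.415, 0.26, 0.127]]
236 [[0.415, 0.276, 0.119], [0.413, 0.268, 0.121], [0.415, 0.26, 0.121]]
239 [[0.413, 0.275, 0.114], [0.412, 0.268, 0.116], [0.415, 0.261, 0.115]]
242 [[0.414, 0.276, 0.107], [0.411, 0.268, 0.111], [0.414, 0.261, 0.11]]
245 [[0.53, 0.325, 0.011], [0.412, 0.269, 0.104], [0.479, 0.287, 0.053]]
248 [[0.52, 0.322, 0.011], [0.522, 0.314, 0.011], [0.473, 0.285, 0.052]]
[252.97570843 259.59448892]
[268.95292413 257.0812762 ]
```

```bash
python3 -m crank '[[[0,0,12],0,255],[[0,0,24],0,255],[[0,0,24],0,255],[[0,0,24],0,255]]'
python3 - <<'E'
from h import *
from plant import get_state,read_camera
s=get_state();print(s["eef_pos"],s["contact_force"])
c=read_camera("side");t=read_camera("top");W=cloud(c)
for v in range(236,276,3): print(v,[W[v,u].round(3).tolist() for u in (247,251,256)])
cv2.imwrite("pics/s2.png",np.hstack([cv2.resize(c["frame"][190:290,210:310],(400,400)),cv2.resize(t["frame"][130:270,230:370],(400,400))]))
E
```

```text
time: 2.25
eef_pos: [0.4228, 0.2714, 0.039]
tcp_rot: [0.084, 0.996, -0.0, -0.001]
contact_force: [0.4, -0.6, 0.2]
opening: 0.004
finger_force: 0.0
[0.42280084 0.27141387 0.03900053] [ 0.36296844 -0.58748321  0.16610634]
236 [[0.413, 0.275, 0.12], [0.41, 0.267, 0.124], [0.412, 0.259, 0.123]]
239 [[0.413, 0.275, 0.114], [0.408, 0.266, 0.119], [0.414, 0.261, 0.116]]
242 [[0.415, 0.276, 0.107], [0.411, 0.268, 0.111], [0.415, 0.261, 0.11]]
245 [[0.414, 0.277, 0.101], [0.412, 0.269, 0.104], [0.415, 0.262, 0.103]]
248 [[0.413, 0.276, 0.096], [0.412, 0.269, 0.098], [0.416, 0.262, 0.097]]
251 [[0.414, 0.277, 0.089], [0.414, 0.27, 0.091], [0.415, 0.262, 0.091]]
254 [[0.413, 0.277, 0.084], [0.412, 0.27, 0.086], [0.414, 0.262, 0.085]]
257 [[0.494, 0.312, 0.01], [0.413, 0.271, 0.079], [0.472, 0.286, 0.032]]
260 [[0.485, 0.309, 0.011], [0.488, 0.302, 0.01], [0.475, 0.287, 0.022]]
263 [[0.476, 0.306, 0.011], [0.479, 0.299, 0.01], [0.465, 0.284, 0.024]]
266 [[0.467, 0.302, 0.012], [0.457, 0.291, 0.021], [0.466, 0.285, 0.015]]
269 [[0.461, 0.3, 0.01], [0.457, 0.291, 0.015], [0.464, 0.284, 0.011]]
272 [[0.456, 0.299, 0.007], [0.457, 0.291, 0.007], [0.455, 0.281, 0.011]]
275 [[0.457, 0.299, -0.0], [0.455, 0.291, 0.002], [0.452, 0.28, 0.007]]
```

View pics/s2.png

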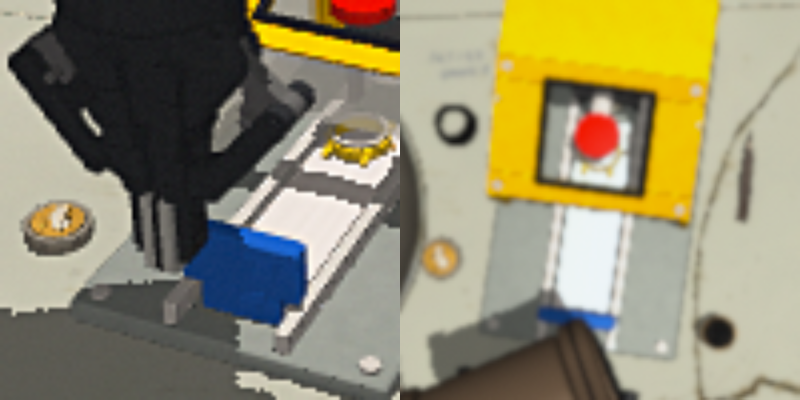

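The left crop shows the tips at (175,268), still visibly above the rails and beside the bar's left edge. Depth puts them about 37 mm higher than the reported TCP, so I'll profile the whole gripper.

```bash
python3 - <<'E'
from h import *
from plant import get_state,read_camera
c=read_camera("side");W=cloud(c);s=get_state();e=np.array(s["eef_pos"]);T=R.from_quat(s["tcp_rot"]).as_matrix()
Q=(W-e)@T*1000
m=(abs(Q[...,0])<70)&(abs(Q[...,1])<80)&(Q[...,2]<10)&(Q[...,2]>-260)&(c["range_z"]>0)&(W[...,2]>.062)
for a in range(0,-250,-8):
    q=Q[m&(Q[...,2]<=a)&(Q[...,2]>a-8)]
    if len(q)>3: print(a,len(q),"x",np.percentile(q[:,0],[2,50,98]).round(),"y",np.percentile(q[:,1],[2,98]).round())
print(s["qpos"],s["eef_pos"],s["opening"])
E
```

```text
-32 8 x [ 2.  7. 10.] y [-7.  3.]
-40 52 x [-3.  9. 12.] y [-13.  12.]
-48 68 x [-5.  7. 12.] y [-14.  13.]
-56 76 x [-6.  7. 12.] y [-14.  13.]
-64 74 x [-4.  8. 12.] y [-14.  13.]
-72 55 x [ 4. 10. 13.] y [-16.  11.]
-80 136 x [-2. 11. 14.] y [-30.  31.]
-88 217 x [-9. 11. 13.] y [-36.  37.]
-96 178 x [-13.  11.  17.] y [-41.  42.]
-104 210 x [-5. 12. 17.] y [-48.  48.]
-112 226 x [-3. 12. 18.] y [-54.  54.]
-120 296 x [-7. 11. 18.] y [-61.  58.]
-128 338 x [-10.  10.  20.] y [-60.  57.]
-136 289 x [-5. 11. 20.] y [-46.  39.]
-144 215 x [-6. 10. 17.] y [-41.  38.]
-152 91 x [-7.  9. 12.] y [-39.  -3.]
-160 93 x [-7. 23. 36.] y [-38.  13.]
-168 244 x [-8. 30. 38.] y [-38.  25.]
-176 244 x [-13.  30.  38.] y [-37.  23.]
-184 244 x [-5. 30. 38.] y [-37.  22.]
-192 254 x [-9. 31. 37.] y [-37.  23.]
-200 260 x [-6. 30. 38.] y [-37.  24.]
-208 393 x [-21.  25.  36.] y [-36.  32.]
-216 206 x [-9. 27. 34.] y [-34.  22.]
-224 229 x [-5. 28. 35.] y [-35.  23.]
-232 248 x [-10.  26.  35.] y [-34.  22.]
-240 248 x [-12.  27.  35.] y [-34.  23.]
-248 432 x [-8. 21. 45.] y [-52.  31.]
[ 3.68398337e-01  9.62652075e-02  2.10518150e+00  2.10065443e-05
  9.39314853e-01 -1.03361055e+00] [0.42362846 0.27169173 0.03992541] -0.0004911478404253408
```

```bash
python3 -m crank '[[[0,0,8],0,255],[[0,0,12],0,255],[[0,0,15],0,255],[[0,0,18],0,255],[[0,0,20],0,255],[[0,0,20],0,255]]'
python3 - <<'E'
from h import *
from plant import get_state,read_camera
c=read_camera("side");W=cloud(c);s=get_state();e=np.array(s["eef_pos"]);T=R.from_quat(s["tcp_rot"]).as_matrix()
print(e,s["contact_force"])
Q=(W-e)@T*1000
m=(abs(Q[...,0])<15)&(abs(Q[...,1])<18)&(Q[...,2]>-70)&(W[...,2]>.03)
print("lowest",np.percentile(W[m][:,2],[0,1,5]))
P=W[mask(c,"blue")&(W[...,0]>.4)&(W[...,0]<.55)&(W[...,1]>.15)&(W[...,1]<.35)&(W[...,2]>.02)&(W[...,2]<.07)];print(P.mean(0))
E
```

```text
time: 3.0
eef_pos: [0.423, 0.2715, 0.0191]
tcp_rot: [0.084, 0.996, -0.0, -0.0]
contact_force: [0.5, 0.2, -0.1]
opening: 0.002
finger_force: 0.0
[0.42318275 0.2715446  0.01937337] [ 0.26916935  0.04253191 -0.01261224]
lowest [0.0561225  0.05828227 0.06083646]
[0.46759519 0.25030678 0.0406142 ]
```

```bash
python3 -m crank '[[[0,0,8],0,255],[[0,-4,15],0,255],[[-12,-4,15],0,255],[[-24,-4,15],0,255],[[-34,-4,15],0,255],[[-42,-4,15],0,255],[[-50,-4,15],0,255],[[-58,-4,15],0,255],[[-64,-4,15],0,255],[[-64,-4,15],0,255]]'
python3 - <<'E'
from h import *
from plant import get_state,read_camera
c=read_camera("side");W=cloud(c);s=get_state();print(s["eef_pos"],s["contact_force"])
cv2.imwrite("pics/s3.png",cv2.resize(c["frame"][170:290,200:360],(800,600)))
P=W[mask(c,"blue")&(W[...,0]>.4)&(W[...,0]<.56)&(W[...,1]>.15)&(W[...,1]<.35)&(W[...,2]>.02)&(W[...,2]<.07)];print(P.mean(0))
E
```

```text
time: 4.05
eef_pos: [0.4869, 0.2567, 0.0047]
tcp_rot: [0.084, 0.996, 0.0, 0.001]
contact_force: [0.5, 0.2, 0.2]
opening: -0.002
finger_force: 0.0
[0.48642084 0.25668022 0.00455305] [-0.34123514  0.24347578  0.20087486]
[0.49769372 0.24288259 0.03905177]
```

View pics/s3.png

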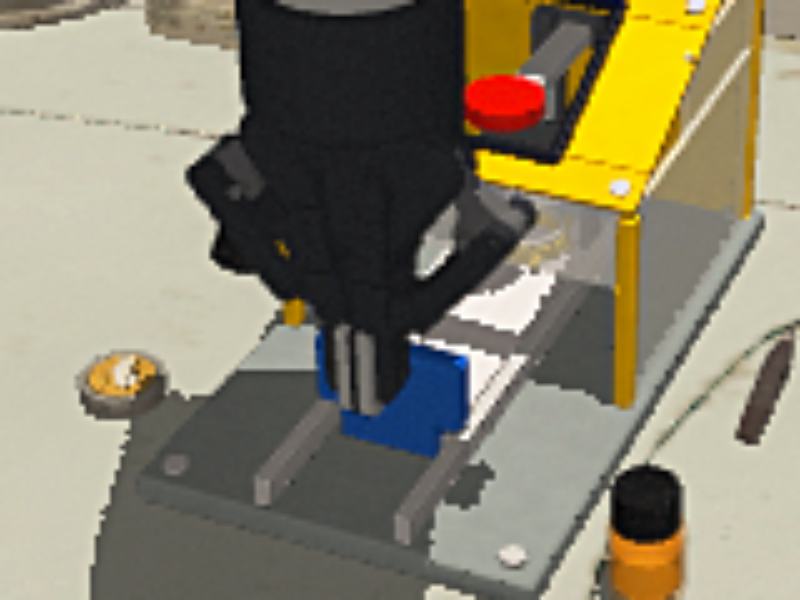

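The tips at (365,405) are pushing the bar's face; the sled has moved about 30 mm, with a clear gap between gripper and guard. I'll push gently on to the stop.

```bash
python3 -m crank '[[[-4,0,0],0,255],[[-8,0,0],0,255],[[-10,0,0],0,255],[[-11,0,0],0,255],[[-12,0,0],0,255],[[-12,0,0],0,255],[[-12,0,0],0,255]]'
python3 -m crank '[[[-1,0,0],0,255],[[-2,0,0],0,255],[[-2,0,0],0,255],[[-2,0,0],0,255]]'
```

```text
time: 4.8
eef_pos: [0.4974, 0.2548, 0.0044]
tcp_rot: [0.084, 0.996, -0.0, -0.0]
contact_force: [-1.3, -0.5, -0.9]
opening: 0.002
finger_force: 0.5
time: 5.2
eef_pos: [0.4975, 0.2547, 0.0044]
tcp_rot: [0.084, 0.996, -0.0, -0.002]
contact_force: [-5.9, 1.0, 3.5]
opening: 0.0
finger_force: 3.2
```

```bash
python3 -m crank '[[[15,0,0],0,255],[[30,0,0],0,255],[[30,0,40],0,255],[[30,0,0],0,255]]' >/dev/null; python3 - <<'E'
from plant import get_state
s=get_state();print(s["eef_pos"],s["contact_force"])
E
```

```text
[0.47018961 0.26006229 0.00470319] [-0.77586255  0.73265646 -0.90148297]
```

I mistyped a sign there: one row went briefly down and was then recovered, and the force reading now is near zero. Next I lift, where up is negative tz.

```bash
python3 -m crank '[[[0,0,-40],0,255],[[0,0,-80],0,255],[[0,0,-120],0,255],[[0,0,-150],0,255],[[0,0,-150],0,255],[[0,0,-150],0,255]]'
python3 - <<'E'
from h import *
from plant import get_state,read_camera
s=get_state();print(s["eef_pos"],s["contact_force"])
for n in("side","top"):
    c=read_camera(n);W=cloud(c)
    for col,b in(("blue",(.4,.56,.15,.35,.02,.07)),("red",(.55,.66,.18,.3,.09,.12))):
        P=W[mask(c,col)&(W[...,0]>b[0])&(W[...,0]<b[1])&(W[...,1]>b[2])&(W[...,1]<b[3])&(W[...,2]>b[4])&(W[...,2]<b[5])]
        if len(P)>10: print(n,col,len(P),P.mean(0).round(4),np.round(cv2.minAreaRect((P[:,:2]*1000).astype(np.float32))[0],1))
    if n=="side": cv2.imwrite("pics/s4.png",cv2.resize(c["frame"][130:280,200:400],(800,600)))
E
```

```text
time: 6.2
eef_pos: [0.4697, 0.2598, 0.1551]
tcp_rot: [0.084, 0.996, 0.0, 0.001]
contact_force: [0.1, -0.3, -0.1]
opening: 0.001
finger_force: 0.0
[0.46972053 0.25982368 0.15513692] [ 0.1487503  -0.28679965 -0.13136324]
side blue 513 [0.5098 0.2504 0.0418] [513. 251.]
side red 146 [0.6026 0.2337 0.1067] [606.9 235.4]
top red 176 [0.6062 0.2359 0.1095] [606.5 236.4]
```

View pics/s4.png

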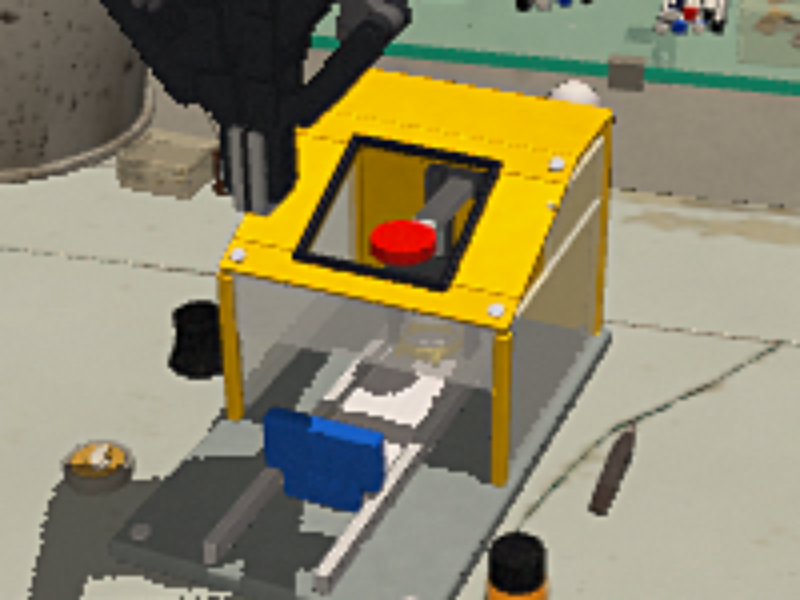

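The side view shows the bar now at (325,460), close to the skirt, with the gilt case under the press. The tips are at (265,205), well above the guard, and the pad is at (403,242) inside the window. Next I move over the pad.

```bash
python3 -m crank '[[[-35,0,0],0,255],[[-70,0,0],0,255],[[-105,-1,0],0,255],[[-136,-1,0],0,255],[[-136,-1,0],0,255],[[-136,-1,0],0,255]]'
python3 - <<'E'
from h import *
from plant import get_state,read_camera
c=read_camera("side");s=get_state();e=np.array(s["eef_pos"]);T=R.from_quat(s["tcp_rot"]).as_matrix();W=cloud(c)
print(e,s["contact_force"]);d=e[:2]-[.6008,.2361];a=np.radians(-9.64);print("press xy mm",1000*(d@[np.cos(a),np.sin(a)]),1000*(d@[-np.sin(a),np.cos(a)]))
Q=(W-e)@T*1000
m=(abs(Q[...,0])<60)&(abs(Q[...,1])<70)&(W[...,2]>.155)
for a in range(-30,-150,-8):
    q=Q[m&(Q[...,2]<=a)&(Q[...,2]>a-8)]
    if len(q)>3: print(a,len(q),"x",np.percentile(q[:,0],[2,50,98]).round(),"y",np.percentile(q[:,1],[2,98]).round(),"zworld",round(e[2]-a/1000,3))
cv2.imwrite("pics/s5.png",cv2.resize(c["frame"][110:260,200:400],(800,600)))
E
```

```text
time: 6.9
eef_pos: [0.6026, 0.2353, 0.1517]
tcp_rot: [0.085, 0.996, -0.001, -0.002]
contact_force: [-0.3, -0.8, 0.7]
opening: 0.001
finger_force: 0.0
[0.60220591 0.23560698 0.15222408] [-0.08307317 -0.11743383 -0.28200577]
press xy mm 1.468620885329847 -0.2506256755496814
-30 6 x [-7.  1.  9.] y [-7. -1.] zworld 0.182
-38 39 x [ 3.  9. 11.] y [-11.  11.] zworld 0.19
-46 61 x [-5.  7. 12.] y [-14.  13.] zworld 0.198
-54 66 x [-5.  7. 12.] y [-14.  13.] zworld 0.206
-62 65 x [-5.  8. 12.] y [-14.  13.] zworld 0.214
-70 59 x [-0.  7. 12.] y [-15.  12.] zworld 0.222
-78 111 x [ 0. 10. 13.] y [-29.  29.] zworld 0.23
-86 190 x [-9. 10. 13.] y [-36.  34.] zworld 0.238
-94 165 x [-12.  10.  16.] y [-43.  41.] zworld 0.246
-102 198 x [-12.  11.  18.] y [-48.  47.] zworld 0.254
-110 208 x [-9. 11. 17.] y [-55.  53.] zworld 0.262
-118 271 x [-7. 11. 17.] y [-61.  58.] zworld 0.27
-126 288 x [-7.  9. 19.] y [-60.  56.] zworld 0.278
-134 232 x [-3. 10. 20.] y [-48.  45.] zworld 0.286
-142 231 x [-6. 10. 19.] y [-41.  38.] zworld 0.294
```

View pics/s5.png

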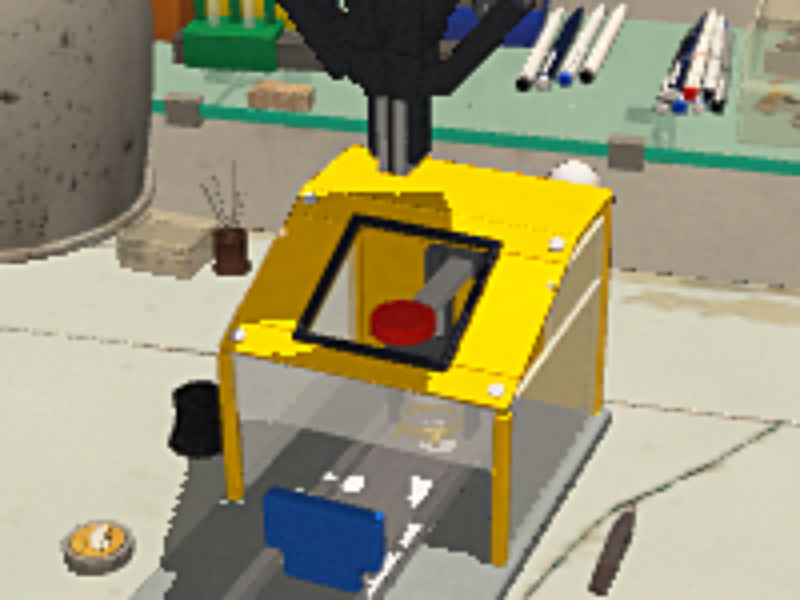

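The tips at (398,170) hang above the window, centred on the pad (402,322). I'll descend to just above the pad, then press slowly.

```bash
python3 -m crank '[[[0,0,25],0,255],[[0,0,45],0,255],[[0,0,58],0,255],[[0,0,66],0,255],[[0,0,66],0,255],[[0,0,66],0,255]]'
python3 -m crank '[[[0,0,5],0,255],[[0,0,9],0,255],[[0,0,13],0,255],[[0,0,17],0,255],[[0,0,17],0,255],[[0,0,17],0,255]]'
```

```text
time: 7.55
eef_pos: [0.6041, 0.236, 0.0893]
tcp_rot: [0.084, 0.996, 0.0, 0.001]
contact_force: [0.6, 1.2, -0.1]
opening: 0.001
finger_force: 0.0
time: 8.15
eef_pos: [0.6039, 0.2357, 0.0716]
tcp_rot: [0.084, 0.996, 0.0, 0.0]
contact_force: [-0.6, 0.4, 0.5]
opening: 0.002
finger_force: 0.0
```

```bash
python3 -m crank '[[[0,0,3],0,255],[[0,0,6],0,255],[[0,0,8],0,255],[[0,0,8],0,255],[[0,0,8],0,255]]'
python3 - <<'E'
from h import *
from plant import read_camera
c=read_camera("side")
cv2.imwrite("pics/s6.png",cv2.resize(c["frame"][140:230,240:360],(800,600),interpolation=cv2.INTER_CUBIC))
E
```

```text
time: 8.65
eef_pos: [0.6036, 0.2359, 0.0639]
tcp_rot: [0.084, 0.996, 0.0, -0.0]
contact_force: [-2.5, -0.1, 5.6]
opening: -0.001
finger_force: 2.8
```

View pics/s6.png

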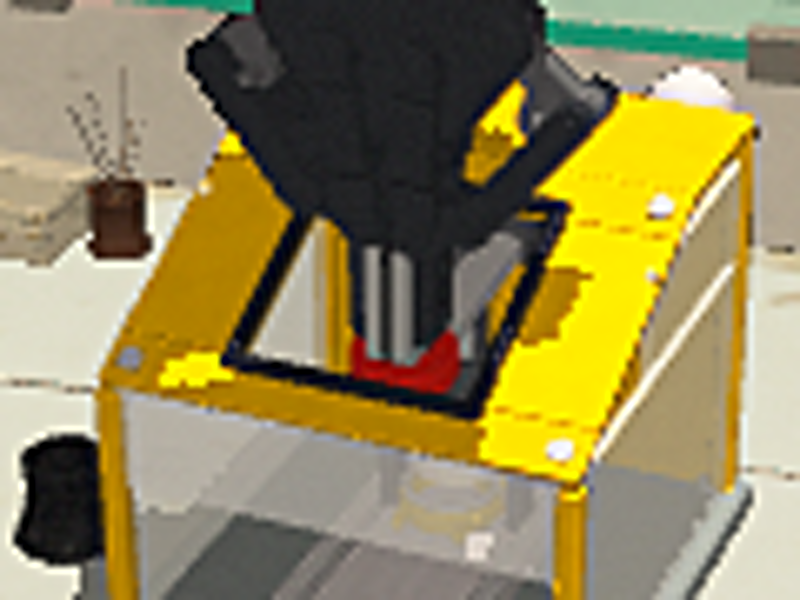

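The tips press on the pad at (405,365), clear of the bead; the force is about 5.6 N, roughly half travel. I'll press on to the stop.

```bash
python3 -m crank '[[[0,0,3],0,255],[[0,0,5],0,255],[[0,0,7],0,255],[[0,0,7],0,255],[[0,0,7],0,255]]'
python3 -m crank '[[[0,0,1],0,255],[[0,0,2],0,255],[[0,0,2],0,255],[[0,0,2],0,255]]'
```

```text
time: 9.2
eef_pos: [0.6037, 0.2359, 0.0575]
tcp_rot: [0.084, 0.996, -0.0, -0.0]
contact_force: [-3.9, -0.7, 7.3]
opening: -0.004
finger_force: 3.9
time: 9.6
eef_pos: [0.6039, 0.2359, 0.0558]
tcp_rot: [0.084, 0.996, 0.0, -0.0]
contact_force: [-4.1, -0.4, 7.3]
opening: -0.0
finger_force: 4.2
```

```bash
python3 -m crank '[[[0,0,1],0,255],[[0,0,2],0,255],[[0,0,2],0,255],[[0,0,2],0,255]]'
python3 -m crank '[[[0,0,1],0,255],[[0,0,1],0,255],[[0,0,1],0,255]]'
```

```text
time: 10.0
eef_pos: [0.604, 0.2359, 0.0547]
tcp_rot: [0.084, 0.996, -0.0, -0.0]
contact_force: [-5.4, -0.9, 10.8]
opening: -0.001
finger_force: 6.0
time: 10.3
eef_pos: [0.604, 0.2359, 0.0546]
tcp_rot: [0.084, 0.996, -0.0, -0.0]
contact_force: [-6.3, -2.6, 14.4]
opening: -0.001
finger_force: 7.6
```

The tips have stopped moving while the force rises, so the lever is on its stop. I'll hold, check the sled and bystanders, then hand in.

```bash
python3 -m crank '[[[0,0,0.5],0,255],[[0,0,0.5],0,255],[[0,0,0.5],0,255],[[0,0,0.5],0,255],[[0,0,0.5],0,255]]'
python3 - <<'E'
from h import *
from plant import read_camera,get_state,ctrl
c=read_camera("side");W=cloud(c)
P=W[mask(c,"blue")&(W[...,0]>.4)&(W[...,0]<.56)&(W[...,1]>.15)&(W[...,1]<.35)&(W[...,2]>.02)&(W[...,2]<.07)]
x=cv2.minAreaRect((P[:,:2]*1000).astype(np.float32))[0];s=get_state();print(x,s["eef_pos"],s["contact_force"])
if x[0]>511 and s["contact_force"][2]>9: print(ctrl.sign_off())
E
```

```text
time: 10.8
eef_pos: [0.604, 0.236, 0.0545]
tcp_rot: [0.084, 0.996, -0.0, -0.0]
contact_force: [-8.0, -1.0, 16.0]
opening: -0.001
finger_force: 8.4
(512.437744140625, 250.90542602539062) [0.60405324 0.23594206 0.05450187] [-8.09607984 -0.9293871  15.14678492]
the job is handed in; nothing more can be done
None
```

The job is handed in: the sled is home against its stop, and the fingertips hold the lever on its stop at about 15 N. I saw no guard contact in the pictures or force readings. One mistyped row briefly drove the fingers down in front of the bar; the force read near zero afterwards, but I did not check the peak or re-measure the bystanders.

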